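Sort screws, tape measure and offcut into the bench trays

ROBOT

A 6-joint arm with a two-finger parallel gripper is mounted at the origin on a cart in front of the work surface, level with it; the furniture and walls round the work are solid. World frame = base frame: x ahead of the robot, y to its left, z up, the work surface at z = 0. Lengths are in mm, angles in rad, forces in N, time in s.
With the tool pointing down it reaches from about 325 to 775 mm from the base axis. Payload 5.5 kg.
Tool frame: the origin (TCP) lies between the finger pads; the fingertips stand 22 mm ahead of it and the grasp point (between the pads) lies 3 mm ahead of it; z points along the fingers, y is the line along which they close (so a half turn about z gives the same grasp; the last joint's range is limited). The gripper opens to 88 mm and grips with 3 to 60 N. Pads are 20 mm wide; open, the fingers measure 115 mm over their backs; the gripper's body (75 mm by 178 mm) begins 61 mm behind the grasp point.
Start: joints at [1.058, 0.091, 1.231, -0, 1.82, -0.057], TCP at [264.115, 538.758, 223.031] pointing down, gripper open.
Joint ranges: [-2.87, 2.87], [-0.86, 2.18], [0.17, 2.46], [-1.51, 4.65], [0.06, 2.69], [-2.65, 2.65]. Speed limits (rad/s): [2.57, 2.57, 3.01, 3.14, 3.14, 3.14].

INTERFACE

Orientations are given as a 3x3 rotation matrix whose columns are the frame's x, y, z axes.
In Python, from station import ctrl, eyes gives the robot as it stands. The module is installed in compiled form; this text tells all that it offers.
- The arm moves only by the tool carry_out, never from a script. Its arguments are lists of equal length, an entry for each row: "dp": the shift along the tool's x, y, z in m, a list of three; "roll": the turn about the tool's z in rad; "jaw": the closure, from -1 (fully open) to 1 (shut). A call has exactly 8 rows; each row is the pose to reach, as a shift and turn from the pose commanded when the call began, along the tool's axes at that moment; what a row does not reach only later rows make up. A row lasts 1/12 s, in which the tool goes at most 41.7 mm and 7.16 degrees, less where a joint would pass 70% of its speed; a pose out of reach is approached as far as the arm can. A call with a gripper value outside its range is refused whole. The fingers move at their own pace and stop on an object; "grip_force" is the grip in N (left out, the last holds). Time passes only in rows, so rows that repeat a pose let the fingers close, or fill a call up. It gives the time, the measured TCP pose, the force, the opening and the grip force at its end, in the units of the state.
- ctrl.get_obs(): the state, without advancing time (a new reading comes with each control period).
- eyes.camera(name): name is "scene" or "top" or "wrist"; returns a dict with "image" (384x512x3 uint8, red, green, blue), "range_z" (384x512 float32, mm along the optical axis (not along the pixel's ray), 0 where there is no reading), "intrinsics" (3x3 intrinsics, pixels), "view" (4x4, takes a point from world to camera coordinates); the wrist camera has in their place "hand_eye" (4x4, takes a point from camera to tool coordinates, whose origin is the TCP and whose axes are the flange's). Camera axes: x right, y down, z forward; pixel columns grow to the right and rows downward; lengths in mm; the calibration is good to about 2 mm. A picture is of the moment at which its call begins: read the wrist's pose just before it.
- ctrl.sign_off(): hands the job in; it is judged then, once.
The state is a dict: "time_s": time; "joints": joint angles; "qvel": joint speeds; "effort": joint torques, N m; "eef_pos": TCP position; "ee_rot": TCP orientation; "ft_force": force on the tool from outside, world axes, zero at the start; "torque": the same for the moment, N m; "grip_width": finger opening in mm; "grip_force": force on a finger pad.
Only numpy, scipy, OpenCV 4.12 (cv2) and the standard library are available. Lean on these libraries where they do the work, as an engineer would, in place of code of your own. Each camera call takes 0.05 s, during which the arm holds its last target. There are 200 camera calls.

TASK

Sort the four stray things on the bench into the painted trays where their kind belongs: the box of screws and the screw jar into the blue fixings tray, the tape measure into the red measuring tray, the pale timber offcut into the green offcut tray beside the dark one already there. Each thing gets a bay to itself and stands flat on the tray's floor, the same way up as it stands now; leave the dark offcut, the oil can and the mug where they are.

Things in the scene. Friction and masses are not known exactly. Their poses are not given: they have to be found in the camera images.
- box_of_screws_mid (a point): small upright cardboard box of screws with yellow paper labels, 55 (x) x 80 (y) x 38 mm high, about 0.3 kg; grasp across its 55 mm width (x). The point is at its centre, half-way up; z axis up.
- jar_of_screws_mid (a point): round clear jar with a green lid, for screws, 84 mm high; body 66 mm across and lid 63 to 69 mm, about 0.25 kg; round, so grasp in any direction. The point is at its centre, half-way up; z axis up.
- steel_tape_mid (a point): yellow and black tape measure standing on edge; body 34 mm thick (x from -17 to +17), with a belt clip out to x = +21 mm at heights of 20 to 55 mm, 82 mm long (y), 67 mm high, 0.24 kg; grasp across its thickness (x). The point is at its centre, half-way up; z axis up.
- pale_block_mid (a point): pale timber offcut, 60 (x) x 90 (y) x 45 mm high, about 0.15 kg; grasp across its 60 mm width (x). The point is at its centre, half-way up; z axis up.
- fixings_tray: blue tray for fixings (screws); fixed. 228 (x) x 96 (y) x 20 mm high; origin at centre of underside. Floor 4 mm thick; walls and cross divider 4 mm thick, tops at 20 mm. Two bays, 108 (x) x 88 (y) mm inside, centred at x = -56 and +56 mm. Each long side has a 60 mm notch down to the floor at mid-bay, for fingers.
- measuring_tray: red tray for measuring tools; fixed. 228 (x) x 96 (y) x 20 mm high; origin at centre of underside. Floor 4 mm thick; walls and cross divider 4 mm thick, tops at 20 mm. Two bays, 108 (x) x 88 (y) mm inside, centred at x = -56 and +56 mm. Each long side has a 60 mm notch down to the floor at mid-bay, for fingers.
- offcut_tray: green tray for timber offcuts, its +x bay taken by the dark offcut, its -x bay empty; fixed. 228 (x) x 96 (y) x 20 mm high; origin at centre of underside. Floor 4 mm thick; walls and cross divider 4 mm thick, tops at 20 mm. Two bays, 108 (x) x 88 (y) mm inside, centred at x = -56 and +56 mm. Each long side has a 60 mm notch down to the floor at mid-bay, for fingers.
- dark_block_mid (a point): dark timber offcut, 75 x 75 x 24 mm high, lying loose in the +x bay of the green tray; to be left there. The point is at its centre, half-way up; z axis up.
- red_oil_can_mid (a point): bystander: red oil can with a thin upright spout, base 66 mm across, 135 mm high in all, standing behind the work. The point is at its centre, half-way up; z axis up.
- mug_mid (a point): bystander: green and white mug, 78 mm across (116 mm with its handle), 101 mm high, standing behind the work. The point is at its centre, half-way up; z axis up.
There are look-alikes about, which are no part of the job. Leave any turquoise look-alike of the part that bears jar_of_screws_mid alone.

How it is judged:
By the outcome, as a careful person would: the job done as asked, in the order asked, and still so for the second after the job is handed in, with the robot touching nothing.
It also fails if it takes over 104 s, if anything falls off the work surface, if the arm or the gripper's body presses on something with over 40 N, if the wrist force passes 120 N, or if a joint passes its speed limit or range.

## Working session

There is one attempt and no reset: what is moved stays moved. The work goes in short steps, Python scripts to look and compute and a tool call to move; the robot and the scene stay as the last step left them, time stands still between calls to the robot, and variables do not carry over. Pictures are saved under pics/ and viewed, at most 14 in all, crops included, and the job is handed in when it is done.

Besides the shell and the picture viewer there is one more tool, called after ">>>" as name(argument=value, ...) on one line, values as JSON. carry_out: Moves the arm, as the interface text tells. Its arguments: {"type":"object","properties":{"dp":{"type":"array","items":{"type":"array","items":{"type":"number"}}},"roll":{"type":"array","items":{"type":"number"}},"jaw":{"type":"array","items":{"type":"number"}},"grip_force":{"type":"number"}},"required":["dp","roll","jaw"]}

```bash
mkdir -p pics; cat > h.py <<'E'
import numpy as np, cv2
from station import ctrl, eyes
def snap(n,save=None):
    o=ctrl.get_obs(); c=eyes.camera(n)
    if save: cv2.imwrite('pics/'+save,c['image'][:,:,::-1])
    if n=='wrist':
        T=np.eye(4);T[:3,:3]=np.array(o['ee_rot']);T[:3,3]=o['eef_pos']
        c['c2w']=T@np.array(c['hand_eye'])
    else: c['c2w']=np.linalg.inv(np.array(c['view']))
    return c
def pts(c):
    z=c['range_z'].astype(float);K=np.array(c['intrinsics']);v,u=np.mgrid[:z.shape[0],:z.shape[1]]
    p=np.stack([(u-K[0,2])/K[0,0]*z,(v-K[1,2])/K[1,1]*z,z],-1)
    w=p@c['c2w'][:3,:3].T+c['c2w'][:3,3]; w[z<=0]=np.nan
    return w
E
python3 - <<'E'
from h import *
o=ctrl.get_obs(); print(o['time_s'],o['eef_pos'],np.round(o['ee_rot'],3).tolist(),o['grip_width'])
for n in['top','scene','wrist']:
    c=snap(n,n+'0.png'); print(n,c['intrinsics'],np.round(c['c2w'],2).tolist())
    np.savez(''+n+'0.npz',im=c['image'],w=pts(c))
E
```

```text
0.0 [263.98765343 538.47920802 221.91507809] [[-0.898, 0.44, -0.001], [0.44, 0.898, -0.002], [0.0, -0.002, -1.0]] 87.8286511452794
top [[379.27460442   0.         253.24651209]
 [  0.         379.27460442 193.29152271]
 [  0.           0.           1.        ]] [[0.03, -0.99, 0.15, 493.05], [-1.0, -0.03, -0.03, -111.92], [0.03, -0.15, -0.99, 929.13], [0.0, 0.0, 0.0, 1.0]]
scene [[463.53952604   0.         251.47643058]
 [  0.         463.53952604 180.43378577]
 [  0.           0.           1.        ]] [[-1.0, -0.05, 0.03, 585.58], [-0.05, 0.62, -0.79, 844.36], [0.02, -0.79, -0.62, 856.08], [0.0, 0.0, 0.0, 1.0]]
wrist [[328.9265813    0.         255.74494567]
 [  0.         328.9265813  186.72608039]
 [  0.           0.           1.        ]] [[0.44, 0.87, 0.22, 205.69], [0.9, -0.43, -0.11, 569.13], [-0.0, 0.24, -0.97, 383.47], [0.0, 0.0, 0.0, 1.0]]
```

View pics/top0.png

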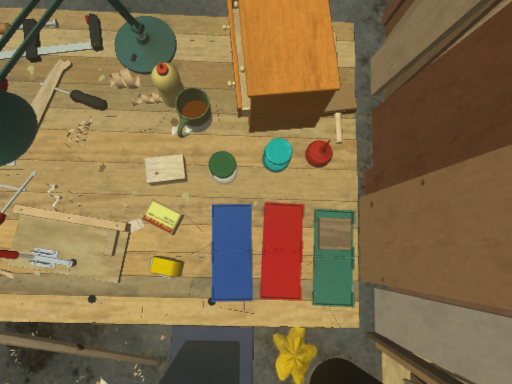

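View pics/scene0.png

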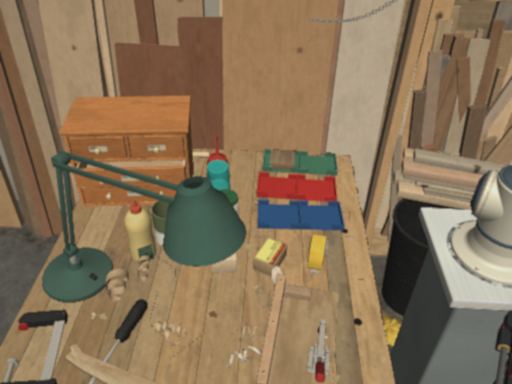

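The top view shows the pale block at (165,168), the green-lid jar at (222,165) and its turquoise look-alike at (277,154). The oil can is at (319,152), the screw box at (162,217) and the tape at (166,266). The trays are blue (232,252), red (282,251) and green (334,257), with the dark block in the green tray's far bay. The scene view agrees, and shows the lamp head hanging over the left side of the bench.

```bash
cat > m.py <<'E'
from h import *
def meas(w,mask,zlo,zhi):
    p=w[mask&(w[...,2]>zlo)&(w[...,2]<zhi)]
    r=cv2.minAreaRect(p[:,:2].astype(np.float32)); return len(p),np.round(p[:,2].mean(),1),[np.round(x,1) for x in r],np.round(p.mean(0),1)
E
python3 - <<'E'
from m import *
R={'pale':(140,148,192,190),'jar':(203,145,242,190),'turq':(258,132,298,175),'can':(300,135,338,172),'box':(138,196,190,240),'tape':(145,250,190,282),'blue':(205,198,256,306),'red':(257,198,308,306),'green':(309,204,358,310),'mug':(168,85,214,140),'bottle':(150,60,182,105)}
d=np.load('top0.npz');w=d['w'];im=d['im'];hsv=cv2.cvtColor(im,cv2.COLOR_RGB2HSV)
bench=w[240:290,60:140].reshape(-1,3);print('bench',np.nanmedian(bench[:,2]),np.nanmedian(w[190:240,195:208,2]))
for k,(a,b,c,e) in R.items():
    m=np.zeros(w.shape[:2],bool);m[b:e,a:c]=1
    z=w[...,2][m];z=z[np.isfinite(z)]
    top=np.percentile(z,97 if k not in('blue','red','green') else 99)
    print(k,'p',np.round(np.percentile(z,[50,80,90,95,99]),1))
    if k in('blue','red','green'):
        H=hsv[...,0];cm={'blue':(H>105)&(H<125),'red':(H<8)|(H>172),'green':(H>65)&(H<95)}[k]&(hsv[...,1]>110)
        print('   ',meas(w,m&cm,1,30))
    else: print('   ',meas(w,m,np.percentile(z,95)-9,np.percentile(z,95)+6))
# lamp head
m=w[...,2]>140; 
for (a,b,c,e) in[(0,85,40,170),(110,10,180,75),(0,0,140,60)]:
    p=w[b:e,a:c][m[b:e,a:c]];print('lamp',np.round(p.min(0)),np.round(p.max(0))) if len(p) else 0
E
```

```text
bench 17.4953148901227 0.3838216879439642
pale p [11.6 45.7 46.7 47.4 48.6]
    (971, np.float64(45.4), [array([683.4,  72.9]), array([60.6, 90.7]), np.float64(9.3)], array([682.4,  72.5,  45.4]))
jar p [ 2.2 84.  85.2 86.1 87.2]
    (575, np.float64(84.4), [array([688.1, -64. ]), array([61.7, 59.5]), np.float64(0.7)], array([687.6, -64.2,  84.4]))
turq p [ 2.9 83.9 85.1 85.9 87.5]
    (573, np.float64(84.2), [array([ 723.5, -192.7]), array([60.7, 61.6]), np.float64(78.8)], array([ 722.9, -192.4,   84.2]))
can p [ 2.6 39.3 43.6 48.1 96.9]
    (239, np.float64(43.4), [array([ 737.6, -300.4]), array([47.6, 45.7]), np.float64(23.0)], array([ 736.4, -298. ,   43.4]))
box p [ 2.1 38.5 39.8 40.6 41.9]
    (810, np.float64(38.8), [array([566.3,  76.1]), array([80.5, 59.1]), np.float64(65.8)], array([568.4,  74.8,  38.8]))
tape p [ 2.1 64.9 67.1 68.  69.3]
    (394, np.float64(65.9), [array([456. ,  57.6]), array([57.2, 36. ]), np.float64(81.1)], array([455.6,  57.3,  65.9]))
blue p [ 3.6  5.7  7.3 19.1 21.7]
    (3567, np.float64(5.4), [array([492.2, -90.3]), array([226.2,  93.4]), np.float64(2.2)], array([490.5, -90.7,   5.4]))
red p [ 3.6  5.7  7.1 18.5 21.5]
    (3736, np.float64(5.8), [array([ 498.6, -211.5]), array([ 95.9, 227. ]), np.float64(88.4)], array([ 496.6, -211.5,    5.8]))
green p [ 4.6 21.8 28.3 29.4 30.7]
    (370, np.float64(4.5), [array([ 440.1, -357.3]), array([ 47.6, 123.7]), np.float64(85.6)], array([ 429.1, -365.4,    4.5]))
mug p [ 31.4  83.5  96.2 100.4 110.9]
    (339, np.float64(97.8), [array([826.8,  12.9]), array([95.8, 84.2]), np.float64(20.3)], array([820.7,  16.8,  97.8]))
bottle p [ 91.4 135.5 142.3 155.  162.2]
    (103, np.float64(154.6), [array([879.2,  68.9]), array([25. , 22.8]), np.float64(4.9)], array([877. ,  68.3, 154.6]))
lamp [619. 235. 299.] [750. 286. 374.]
lamp [866.  52. 140.] [1006.  169.  195.]
lamp [772. 144. 140.] [1006.  270.  380.]
```

View pics/wrist0.png

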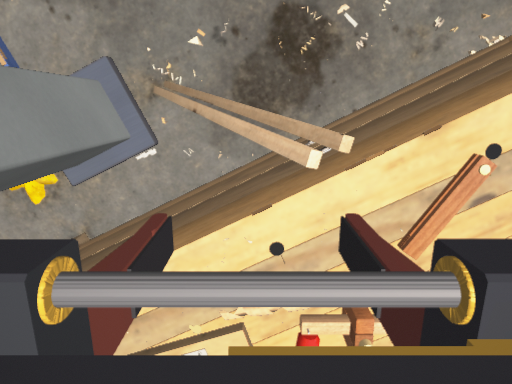

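The wrist view only shows the floor, the bench edge at the left and the fingers, so it isn't useful from here. I'll refine the tray poses and yaws, with the scene camera as the second view.

```bash
python3 - <<'E'
from m import *
W={n:np.load(n+'0.npz') for n in('top','scene')}
def reg(name,cx,cy,r,zlo,zhi,hs=None):
    for n,d in W.items():
        w=d['w'];hsv=cv2.cvtColor(d['im'],cv2.COLOR_RGB2HSV)
        m=(abs(w[...,0]-cx)<r[0])&(abs(w[...,1]-cy)<r[1])
        if hs: m&=(hsv[...,0]>=hs[0])&(hsv[...,0]<=hs[1])&(hsv[...,1]>hs[2])
        try: print(name,n,meas(w,m,zlo,zhi))
        except Exception as e: print(name,n,'none')
reg('box',566,76,(60,60),34,44)
reg('boxside',566,76,(60,60),10,44)
reg('pale',683,73,(65,65),40,52)
reg('jar',688,-64,(45,45),79,92)
reg('tape',456,57,(60,40),60,72)
reg('tapeall',456,57,(60,40),25,72)
reg('blue',492,-90,(130,60),-3,30,(100,130,80))
reg('red',499,-211,(130,60),-3,30,(170,180,80))
reg('green',480,-340,(140,60),-3,24,(60,95,60))
reg('dark',540,-340,(75,60),24,34)
hsv=cv2.cvtColor(W['top']['im'],cv2.COLOR_RGB2HSV);print(hsv[275,325:345:8])
im=W['top']['im'][190:315,125:365];cv2.imwrite('pics/crop0.png',cv2.resize(im,None,fx=3.3,fy=3.3,interpolation=cv2.INTER_CUBIC)[:,:,::-1])
E
```

```text
box top (804, np.float64(38.9), [array([568.6,  75.1]), array([80.5, 54.1]), np.float64(65.8)], array([568.5,  75. ,  38.9]))
box scene (592, np.float64(38.7), [array([565.5,  76.4]), array([84.8, 58. ]), np.float64(66.6)], array([567.1,  78.9,  38.7]))
boxside top (898, np.float64(37.1), [array([561.9,  84.7]), array([92.7, 73.8]), np.float64(65.4)], array([566.8,  76.4,  37.1]))
boxside scene (861, np.float64(33.8), [array([559.9,  82.7]), array([91.6, 73. ]), np.float64(66.0)], array([566.3,  87.9,  33.8]))
pale top (965, np.float64(45.4), [array([683.4,  73. ]), array([60.6, 90.5]), np.float64(9.3)], array([682.5,  72.6,  45.4]))
pale scene (59, np.float64(44.1), [array([659.5, 111.4]), array([39.4, 17.3]), np.float64(38.9)], array([658. , 110.3,  44.1]))
jar top (570, np.float64(84.4), [array([688.6, -64. ]), array([60.8, 59.2]), np.float64(1.6)], array([687.8, -64.3,  84.4]))
jar scene (140, np.float64(84.5), [array([673.5, -72.8]), array([30.6, 60.6]), np.float64(36.7)], array([674. , -70.1,  84.5]))
tape top (381, np.float64(66.1), [array([455.3,  57.3]), array([56.3, 34.1]),
[... 1063 characters left out ...]
 6.2]))
green scene (914, np.float64(7.3), [array([ 483.9, -333.9]), array([106.3, 223.3]), np.float64(89.9)], array([ 458.1, -332.9,    7.3]))
dark top (981, np.float64(28.3), [array([ 539.1, -333. ]), array([ 79.3, 112.9]), np.float64(87.5)], array([ 540.6, -335.5,   28.3]))
dark scene (359, np.float64(28.2), [array([ 538.6, -335.1]), array([81.9, 75.1]), np.float64(88.3)], array([ 538.4, -332.4,   28.2]))
[[ 73  98 114]
 [ 74 106 115]
 [ 74 110 116]]m.py:4: RuntimeWarning: Mean of empty slice.
  r=cv2.minAreaRect(p[:,:2].astype(np.float32)); return len(p),np.round(p[:,2].mean(),1),[np.round(x,1) for x in r],np.round(p.mean(0),1)
  ret = ret.dtype.type(ret / rcount)
  ret = um.true_divide(
```

View pics/crop0.png

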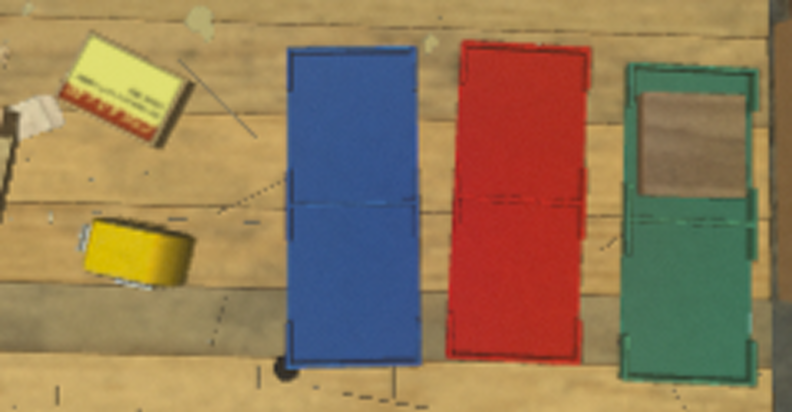

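The crop shows the box label up at (125,90). The tape has its clip facing the robot at (130,283), and the red and green trays are slightly skewed. Next I'll check clearances (lamp, cabinet) and work out the first moves.

```bash
cat > go.py <<'E'
import sys
from h import *
# usage: go.py x y z theta_deg  -> dp (m, tool axes) and roll from measured pose
def go(t,th):
    o=ctrl.get_obs();R=np.array(o['ee_rot']);p=np.array(o['eef_pos'])
    cur=np.degrees(np.arctan2(R[1,1],R[0,1]))
    print('t %.2f pos %s th %.1f w %.1f g %.1f F %s j6 %.2f'%(o['time_s'],np.round(p,1),cur,o['grip_width'],o['grip_force'],np.round(o['ft_force'],1),o['joints'][5]))
    print('dp',np.round(R.T@(np.array(t)-p)/1000,4),'roll',round(np.radians(cur-th),3),'deg',round(cur-th,1))
if __name__=='__main__':
    a=list(map(float,sys.argv[1:]));go(a[:3],a[3])
E
python3 go.py 568 75.5 130 -24
python3 - <<'E'
import numpy as np
for n in('top','scene'):
    w=np.load(n+'0.npz')['w'].reshape(-1,3)
    for nm,b in(('cab',(720,900,-330,-60,110,400)),('cabL',(720,1000,-125,-60,110,400)),('lamp',(400,760,100,500,120,450))):
        m=np.all((w>[b[0],b[2],b[4]])&(w<[b[1],b[3],b[5]]),1);p=w[m]
        print(n,nm,len(p),*(np.round(np.percentile(p,[1,99],axis=0)).tolist() if len(p) else []))
E
```

```text
t 0.15 pos [264.  538.6 222.2] th 63.9 w 87.9 g 0.0 F [ 0.2  0.6 -0.5] j6 -0.06
dp [-0.4768 -0.2818  0.0926] roll 1.534 deg 87.9
top cab 6911 [789.0, -289.0, 115.0] [899.0, -89.0, 250.0]
top cabL 1628 [788.0, -125.0, 116.0] [993.0, -73.0, 250.0]
top lamp 2277 [625.0, 237.0, 302.0] [756.0, 276.0, 380.0]
scene cab 3537 [789.0, -284.0, 114.0] [899.0, -85.0, 250.0]
scene cabL 3745 [791.0, -124.0, 113.0] [998.0, -73.0, 249.0]
scene lamp 5805 [619.0, 259.0, 310.0] [752.0, 371.0, 416.0]
```

>>> carry_out(dp=[[-0.034,-0.02,0],[-0.068,-0.04,0],[-0.102,-0.06,0],[-0.136,-0.08,0],[-0.17,-0.1,0],[-0.204,-0.12,0],[-0.238,-0.14,0],[-0.27,-0.16,0]], roll=[0.11,0.22,0.33,0.44,0.55,0.66,0.77,0.88], jaw=[-1,-1,-1,-1,-1,-1,-1,-1], grip_force=20)

```text
time_s: 0.82
eef_pos: [436.8, 274.4, 222.8]
ee_rot: [[-0.228, 0.974, -0.0], [0.974, 0.228, -0.0], [-0.0, -0.0, -1.0]]
ft_force: [0.6, -0.3, -0.4]
grip_width: 87.9
grip_force: 0.0
```

```bash
python3 go.py 568 75.5 130 -24
```

```text
t 0.82 pos [436.8 274.4 222.8] th 13.2 w 87.9 g 0.0 F [ 0.6 -0.3 -0.4] j6 0.27
dp [-0.2235  0.0825  0.0928] roll 0.648 deg 37.2
```

>>> carry_out(dp=[[-0.036,0.013,0.01],[-0.072,0.026,0.02],[-0.108,0.04,0.035],[-0.144,0.053,0.05],[-0.18,0.066,0.07],[-0.208,0.077,0.085],[-0.224,0.0825,0.093],[-0.224,0.0825,0.093]], roll=[0.1,0.2,0.3,0.4,0.5,0.6,0.648,0.648], jaw=[-1,-1,-1,-1,-1,-1,-1,-1])

```text
time_s: 1.48
eef_pos: [568.4, 74.2, 126.2]
ee_rot: [[0.407, 0.913, -0.005], [0.913, -0.407, -0.002], [-0.004, -0.004, -1.0]]
ft_force: [0.6, 0.4, -0.2]
grip_width: 87.5
grip_force: 0.0
```

```bash
python3 go.py 568 75.5 27 -24; python3 -c "
from m import *
c=snap('wrist','w1.png');w=pts(c)
m=(abs(w[...,0]-568)<65)&(abs(w[...,1]-75)<65)
print(meas(w,m,33,45))"
```

```text
t 1.48 pos [568.4  74.2 126.2] th -24.0 w 87.5 g 0.0 F [ 0.6  0.4 -0.2] j6 0.49
dp [ 0.0014 -0.0005  0.0992] roll -0.0 deg -0.0
(6801, np.float64(38.3), [array([566.7,  78. ]), array([80.3, 59.8]), np.float64(65.4)], array([569.6,  78.9,  38.3]))
```

View pics/w1.png

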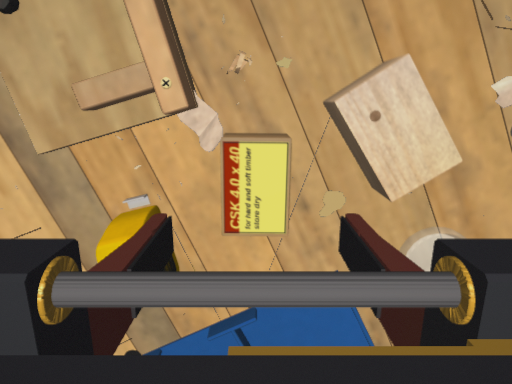

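The wrist view shows the box squared up and centred between the fingers at (256,185), with the tape and pale block well clear of the fingers. Going down.

>>> carry_out(dp=[[0.002,0,0.02],[0.002,0,0.045],[0.002,0,0.07],[0.002,0,0.085],[0.002,0,0.094],[0.002,0,0.098],[0.002,0,0.098],[0.002,0,0.098]], roll=[0,0,0,0,0,0,0,0], jaw=[-1,-1,-1,-1,-1,-1,-1,0])

```text
time_s: 2.2
eef_pos: [569.9, 80.0, 33.6]
ee_rot: [[0.4, 0.916, 0.002], [0.916, -0.4, 0.0], [0.001, 0.002, -1.0]]
ft_force: [0.0, 0.5, -0.8]
grip_width: 84.2
grip_force: 0.0
```

```bash
python3 go.py 568.5 77 27 -24
```

```text
t 2.20 pos [569.9  80.   33.6] th -23.6 w 84.2 g 0.0 F [ 0.   0.5 -0.8] j6 0.49
dp [-0.0033 -0.0001  0.0066] roll 0.007 deg 0.4
```

>>> carry_out(dp=[[-0.002,0,0.005],[-0.002,0,0.005],[-0.002,0,0.005],[-0.002,0,0.005],[-0.002,0,0.005],[-0.002,0,0.005],[-0.002,0,0.005],[-0.002,0,0.005]], roll=[0,0,0,0,0,0,0,0], jaw=[-0.5,1,1,1,1,1,1,1], grip_force=20)

```text
time_s: 2.87
eef_pos: [568.8, 77.5, 27.4]
ee_rot: [[0.401, 0.916, 0.001], [0.916, -0.401, -0.0], [0.0, 0.001, -1.0]]
ft_force: [0.1, -0.3, 2.0]
grip_width: 53.7
grip_force: 19.9
```

>>> carry_out(dp=[[0,0,0],[0,0,0],[0,0,-0.01],[0,0,-0.03],[0,0,-0.06],[0,0,-0.08],[0,0,-0.09],[0,0,-0.09]], roll=[0,0,0,0,0,0,0,0], jaw=[1,1,1,1,1,1,1,1])

```text
time_s: 3.53
eef_pos: [569.6, 77.8, 120.0]
ee_rot: [[0.401, 0.916, 0.004], [0.916, -0.401, 0.0], [0.002, 0.004, -1.0]]
ft_force: [0.5, 0.5, -2.8]
grip_width: 53.9
grip_force: 19.9
```

```bash
python3 go.py 547 -88.2 115 -88.2
```

```text
t 3.53 pos [569.6  77.8 120. ] th -23.7 w 53.9 g 19.9 F [ 0.5  0.5 -2.8] j6 0.49
dp [-0.1612  0.0459  0.0048] roll 1.126 deg 64.5
```

>>> carry_out(dp=[[-0.02,0.006,0],[-0.045,0.013,0],[-0.07,0.02,0],[-0.095,0.027,0],[-0.12,0.034,0],[-0.14,0.04,0],[-0.155,0.044,0],[-0.161,0.046,0]], roll=[0.1,0.22,0.34,0.46,0.58,0.7,0.82,0.94], jaw=[1,1,1,1,1,1,1,1])

```text
time_s: 4.2
eef_pos: [544.5, -90.3, 114.5]
ee_rot: [[0.978, 0.208, -0.004], [0.208, -0.978, 0.0], [-0.004, -0.001, -1.0]]
ft_force: [0.8, -0.0, -2.6]
grip_width: 54.1
grip_force: 19.9
```

>>> carry_out(dp=[[0,0,0],[0,0,0],[0,0,0.01],[0,0,0.02],[0,0,0.03],[0,0,0.03],[0,0,0.03],[0,0,0.03]], roll=[0.1,0.186,0.186,0.186,0.186,0.186,0.186,0.186], jaw=[1,1,1,1,1,1,1,1])

```text
time_s: 4.87
eef_pos: [545.9, -88.2, 86.7]
ee_rot: [[0.999, 0.033, -0.001], [0.033, -0.999, 0.0], [-0.001, -0.0, -1.0]]
ft_force: [-0.0, 0.6, -2.3]
grip_width: 53.8
grip_force: 19.9
```

```bash
python3 go.py 547 -88.2 32.5 -88.2; python3 -c "
from m import *
c=snap('wrist','w2.png');w=pts(c)
m=(abs(w[...,0]-547)<65)&(abs(w[...,1]+88)<35)
z=w[...,2];print(meas(w,m,78,110))
hsv=cv2.cvtColor(c['image'],cv2.COLOR_RGB2HSV)
b=(hsv[...,0]>100)&(hsv[...,0]<130)&(hsv[...,1]>80)
print(meas(w,b,-5,30))"
```

```text
t 4.87 pos [545.9 -88.2  86.7] th -88.1 w 53.8 g 19.9 F [-0.   0.6 -2.3] j6 1.32
dp [0.0011 0.0001 0.0542] roll 0.001 deg 0.1
(14135, np.float64(97.4), [array([544.4, -87.9]), array([81. , 69.1]), np.float64(1.2)], array([556.6, -86.6,  97.4]))
(9745, np.float64(6.0), [array([507.1, -89.4]), array([198.2,  96.6]), np.float64(2.1)], array([530.9, -88.5,   6. ]))
```

View pics/w2.png

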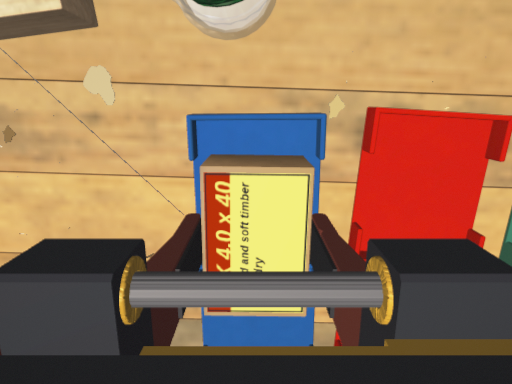

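The box is held squarely over the far blue bay (box at (258,235), tray end at (256,130)), so I'm lowering and releasing it.

>>> carry_out(dp=[[0.001,0,0.01],[0.002,0,0.022],[0.002,0,0.034],[0.002,0,0.044],[0.002,0,0.05],[0.002,0,0.053],[0.002,0,0.0545],[0.002,0,0.0545]], roll=[0,0,0,0,0,0,0,0], jaw=[1,1,1,1,1,1,1,1])

```text
time_s: 5.58
eef_pos: [548.0, -88.2, 32.3]
ee_rot: [[0.999, 0.032, -0.0], [0.032, -0.999, 0.0], [-0.0, -0.0, -1.0]]
ft_force: [-0.9, -0.1, -2.5]
grip_width: 54.0
grip_force: 19.9
```

>>> carry_out(dp=[[0,0,0.0005],[0,0,0.0005],[0,0,0],[0,0,0],[0,0,0],[0,0,-0.01],[0,0,-0.03],[0,0,-0.06]], roll=[0,0,0,0,0,0,0,0], jaw=[1,1,-0.7,-0.7,-0.7,-0.7,-0.7,-0.7])

```text
time_s: 6.25
eef_pos: [546.5, -87.9, 91.1]
ee_rot: [[0.999, 0.032, -0.005], [0.032, -0.999, 0.001], [-0.005, -0.001, -1.0]]
ft_force: [-0.1, 0.7, -0.3]
grip_width: 74.7
grip_force: 0.0
```

```bash
python3 go.py 688 -64.3 190 -60; python3 -c "
from m import *
c=snap('wrist');w=pts(c)
m=(abs(w[...,0]-688)<50)&(abs(w[...,1]+64)<45)
print(meas(w,m,76,95))"
```

```text
t 6.25 pos [546.5 -87.9  91.1] th -88.2 w 74.7 g 0.0 F [-0.1  0.7 -0.3] j6 1.32
dp [ 0.1417 -0.0192 -0.0995] roll -0.492 deg -28.2
(315, np.float64(80.4), [array([658.9, -64.6]), array([ 3.3, 25.6]), np.float64(2.6)], array([658.7, -64.1,  80.4]))
```

>>> carry_out(dp=[[0,0,-0.04],[0.02,-0.003,-0.07],[0.055,-0.008,-0.09],[0.09,-0.012,-0.099],[0.12,-0.016,-0.099],[0.137,-0.019,-0.099],[0.1415,-0.019,-0.099],[0.1415,-0.019,-0.099]], roll=[-0.08,-0.16,-0.26,-0.36,-0.44,-0.49,-0.49,-0.49], jaw=[-1,-1,-1,-1,-1,-1,-1,-1])

```text
time_s: 6.97
eef_pos: [689.5, -64.6, 191.1]
ee_rot: [[0.867, 0.498, -0.001], [0.498, -0.867, -0.0], [-0.001, -0.0, -1.0]]
ft_force: [-0.6, 0.7, -0.6]
grip_width: 88.0
grip_force: 0.0
```

```bash
python3 -c "
from m import *
c=snap('wrist','w3.png');w=pts(c)
m=(abs(w[...,0]-688)<50)&(abs(w[...,1]+64)<45)
print(meas(w,m,76,95))
m=(abs(w[...,0]-547)<60)&(abs(w[...,1]+88)<45)
print(meas(w,m,36,50))"; python3 go.py 688 -64.3 45 -60; 
```

```text
(4170, np.float64(83.7), [array([689.5, -62.3]), array([61.8, 61.4]), np.float64(42.8)], array([690.2, -61.6,  83.7]))
(1480, np.float64(42.1), [array([547.2, -86.6]), array([81., 54.]), np.float64(1.2)], array([535.2, -87.1,  42.1]))
t 7.02 pos [688.7 -64.8 191.4] th -60.2 w 87.4 g 0.0 F [-0.3 -0.3  0.2] j6 0.91
dp [-0.0002 -0.0008  0.1464] roll -0.003 deg -0.2
```

View pics/w3.png

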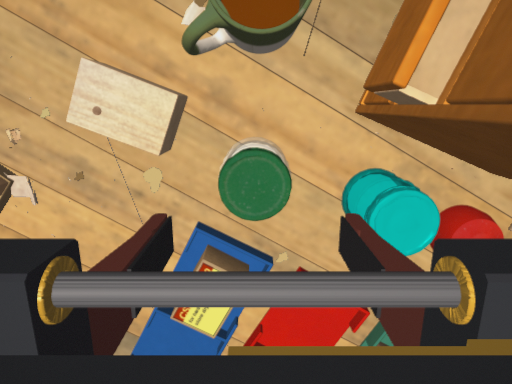

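The box stands flat in the far blue bay (top at 42 mm). The jar lid is centred between the fingers at (255,185), and the turquoise jar at (390,210) is outside the right finger. Next I descend on the jar.

>>> carry_out(dp=[[0.001,-0.001,0.02],[0.001,-0.001,0.05],[0.001,-0.001,0.08],[0.001,-0.001,0.105],[0.001,-0.001,0.125],[0.001,-0.001,0.14],[0.001,-0.001,0.146],[0.001,-0.001,0.146]], roll=[0,0,0,0,0,0,0,0], jaw=[-1,-1,-1,-1,-1,-1,-1,-1])

```text
time_s: 7.68
eef_pos: [687.4, -63.7, 44.1]
ee_rot: [[0.868, 0.497, -0.003], [0.497, -0.868, 0.0], [-0.003, -0.002, -1.0]]
ft_force: [-0.4, 0.1, 0.2]
grip_width: 88.0
grip_force: 0.0
```

>>> carry_out(dp=[[0,0,0],[0,0,0],[0,0,0],[0,0,0],[0,0,0],[0,0,0],[0,0,0],[0,0,0]], roll=[0,0,0,0,0,0,0,0], jaw=[0,1,1,1,1,1,1,1], grip_force=20)

```text
time_s: 8.35
eef_pos: [690.0, -63.4, 47.6]
ee_rot: [[0.867, 0.499, 0.003], [0.499, -0.867, -0.0], [0.002, 0.002, -1.0]]
ft_force: [-0.4, -0.0, 5.4]
grip_width: 67.4
grip_force: 20.0
```

```bash
python3 go.py 435 -91.8 145 -88.2
```

```text
t 8.35 pos [690.  -63.4  47.6] th -60.1 w 67.4 g 20.0 F [-0.4 -0.   5.4] j6 0.91
dp [-0.235  -0.1024 -0.098 ] roll 0.491 deg 28.1
```

>>> carry_out(dp=[[0,0,-0.01],[0,0,-0.03],[0,0,-0.06],[-0.01,-0.004,-0.08],[-0.035,-0.015,-0.098],[-0.07,-0.03,-0.098],[-0.105,-0.045,-0.098],[-0.135,-0.058,-0.098]], roll=[0,0,0,0.05,0.1,0.2,0.3,0.4], jaw=[1,1,1,1,1,1,1,1])

```text
time_s: 9.02
eef_pos: [541.2, -80.5, 143.4]
ee_rot: [[0.993, 0.117, -0.001], [0.117, -0.993, -0.0], [-0.001, 0.0, -1.0]]
ft_force: [0.4, -0.3, -3.2]
grip_width: 67.8
grip_force: 20.0
```

```bash
python3 go.py 435 -91.8 145 -88.2
```

```text
t 9.02 pos [541.2 -80.5 143.4] th -83.3 w 67.8 g 20.0 F [ 0.4 -0.3 -3.2] j6 1.24
dp [-0.1068 -0.0012 -0.0015] roll 0.086 deg 4.9
```

>>> carry_out(dp=[[-0.03,0,0],[-0.06,-0.001,0],[-0.085,-0.001,0.005],[-0.1,-0.001,0.015],[-0.107,-0.001,0.025],[-0.107,-0.001,0.03],[-0.107,-0.001,0.03],[-0.107,-0.001,0.03]], roll=[0.04,0.086,0.086,0.086,0.086,0.086,0.086,0.086], jaw=[1,1,1,1,1,1,1,1])

```text
time_s: 9.68
eef_pos: [437.2, -92.3, 113.5]
ee_rot: [[0.999, 0.036, -0.0], [0.036, -0.999, 0.0], [-0.0, -0.0, -1.0]]
ft_force: [0.0, 0.8, -2.7]
grip_width: 67.4
grip_force: 20.0
```

```bash
python3 go.py 435 -91.8 51.5 -88.2; python3 -c "
from m import *
c=snap('wrist','w4.png');w=pts(c)
hsv=cv2.cvtColor(c['image'],cv2.COLOR_RGB2HSV)
b=(hsv[...,0]>100)&(hsv[...,0]<130)&(hsv[...,1]>80)
print(meas(w,b,-5,30))
m=(abs(w[...,0]-435)<60)&(abs(w[...,1]+92)<38)
print(meas(w,m,140,180))"
```

```text
t 9.68 pos [437.2 -92.3 113.5] th -87.9 w 67.4 g 20.0 F [ 0.   0.8 -2.7] j6 1.25
dp [-0.0021 -0.0006  0.062 ] roll 0.004 deg 0.3
(12940, np.float64(5.6), [array([499. , -89.6]), array([160.8,  95.7]), np.float64(2.2)], array([499.9, -90. ,   5.6]))
(13784, np.float64(151.3), [array([437.2, -90.2]), array([74.2, 62.4]), np.float64(61.5)], array([443.8, -91.4, 151.3]))
```

View pics/w4.png

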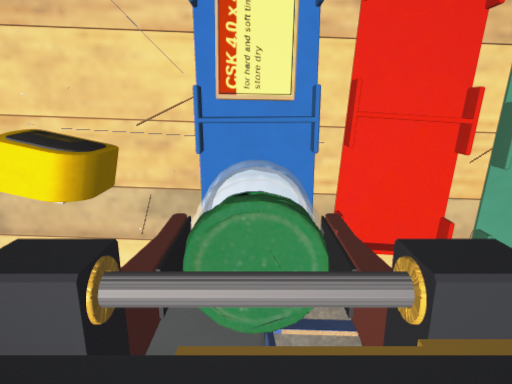

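The jar is held upright over the near blue bay (lid at (256,260), divider at (257,120)). Now lowering it.

>>> carry_out(dp=[[-0.002,0,0.01],[-0.002,0,0.025],[-0.002,0,0.04],[-0.002,0,0.05],[-0.002,0,0.057],[-0.002,0,0.06],[-0.002,0,0.062],[-0.002,0,0.062]], roll=[0,0,0,0,0,0,0,0], jaw=[1,1,1,1,1,1,1,1])

```text
time_s: 10.4
eef_pos: [435.3, -92.5, 52.2]
ee_rot: [[0.999, 0.036, 0.001], [0.036, -0.999, -0.0], [0.001, 0.0, -1.0]]
ft_force: [0.3, 1.2, -3.0]
grip_width: 67.5
grip_force: 20.0
```

>>> carry_out(dp=[[0,0,0.0005],[0,0,0.001],[0,0,0.001],[0,0,0.001],[0,0,0.001],[0,0,0.001],[0,0,0.001],[0,0,0.001]], roll=[0,0,0,0,0,0,0,0], jaw=[1,1,1,1,1,1,1,1])

```text
time_s: 11.07
eef_pos: [435.5, -92.7, 51.5]
ee_rot: [[0.999, 0.036, 0.002], [0.036, -0.999, -0.001], [0.002, 0.001, -1.0]]
ft_force: [-1.5, -0.7, 5.3]
grip_width: 67.3
grip_force: 20.0
```

Contact with the tray floor; releasing.

>>> carry_out(dp=[[0,0,0],[0,0,0],[0,0,0],[0,0,0],[0,0,0],[0,0,-0.015],[0,0,-0.045],[0,0,-0.08]], roll=[0,0,0,0,0,0,0,0], jaw=[-1,-1,-1,-1,-1,-1,-1,-1])

```text
time_s: 11.73
eef_pos: [433.4, -92.0, 128.9]
ee_rot: [[0.999, 0.036, -0.005], [0.036, -0.999, 0.002], [-0.005, -0.002, -1.0]]
ft_force: [0.0, 0.7, 0.4]
grip_width: 87.8
grip_force: 0.0
```

```bash
python3 go.py 455.5 57.5 160 -10; python3 -c "
from m import *
c=snap('top');w=pts(c)
for a,z in(((435,-92),80),((547,-88),38)):
    m=(abs(w[...,0]-a[0])<50)&(abs(w[...,1]-a[1])<45); print(meas(w,m,z,z+15))
print(meas(w,(abs(w[...,0]-455)<55)&(abs(w[...,1]-57)<42),58,74))"
```

```text
t 11.73 pos [433.4 -92.  128.9] th -87.9 w 87.8 g 0.0 F [0.  0.7 0.4] j6 1.25
dp [ 0.0273 -0.1487 -0.031 ] roll -1.36 deg -77.9
(1, np.float64(81.7), [array([ 461.2, -109.7]), array([0., 0.]), np.float64(0.0)], array([ 461.2, -109.7,   81.7]))
(800, np.float64(42.9), [array([546.6, -89.4]), array([79.6, 53.9]), np.float64(1.9)], array([546.4, -88.3,  42.9]))
(295, np.float64(66.0), [array([456.2,  62.5]), array([47.9, 36.5]), np.float64(78.6)], array([458. ,  63.9,  66. ]))
```

>>> carry_out(dp=[[0,0,-0.02],[0.002,-0.01,-0.03],[0.006,-0.035,-0.03],[0.011,-0.06,-0.03],[0.016,-0.085,-0.03],[0.02,-0.11,-0.03],[0.025,-0.135,-0.03],[0.027,-0.149,-0.03]], roll=[-0.12,-0.24,-0.36,-0.48,-0.6,-0.72,-0.84,-0.96], jaw=[-1,-1,-1,-1,-1,-1,-1,-1])

```text
time_s: 12.45
eef_pos: [456.8, 59.6, 160.3]
ee_rot: [[0.538, 0.843, 0.0], [0.843, -0.538, 0.001], [0.001, -0.0, -1.0]]
ft_force: [0.5, -0.4, 0.7]
grip_width: 87.7
grip_force: 0.0
```

>>> carry_out(dp=[[0,0,0],[0,0,0],[0,0,0],[0,0,0],[0,0,0],[0,0,0],[0,0,0],[0,0,0]], roll=[-0.12,-0.24,-0.36,-0.4,-0.4,-0.4,-0.4,-0.4], jaw=[-1,-1,-1,-1,-1,-1,-1,-1])

```text
time_s: 13.12
eef_pos: [456.6, 57.3, 160.5]
ee_rot: [[0.175, 0.985, -0.0], [0.985, -0.175, 0.0], [-0.0, -0.0, -1.0]]
ft_force: [-0.1, 0.1, -0.0]
grip_width: 87.8
grip_force: 0.0
```

```bash
python3 -c "
from m import *
c=snap('wrist','w5.png');w=pts(c)
print(meas(w,(abs(w[...,0]-455)<55)&(abs(w[...,1]-57)<60),60,74))
print(meas(w,(abs(w[...,0]-455)<55)&(abs(w[...,1]-57)<60),25,74))
c=snap('top');w=pts(c)
m=(abs(w[...,0]-435)<50)&(abs(w[...,1]+92)<45); print(meas(w,m,80,100))"; python3 go.py 455.5 57.5 42 -10
```

```text
(2639, np.float64(65.6), [array([455.3,  60.6]), array([54.9, 33.9]), np.float64(80.0)], array([455.7,  62.3,  65.6]))
(3707, np.float64(60.8), [array([455.2,  61.5]), array([69.1, 42.6]), np.float64(79.9)], array([455.9,  65.6,  60.8]))
(669, np.float64(88.2), [array([434.9, -92.8]), array([61.2, 61.8]), np.float64(45.9)], array([434.7, -92.9,  88.2]))
t 13.22 pos [456.6  57.3 160.5] th -10.1 w 87.6 g 0.0 F [ 0.4 -0.3  0.1] j6 0.23
dp [-0.     -0.0011  0.1185] roll -0.001 deg -0.1
```

View pics/w5.png

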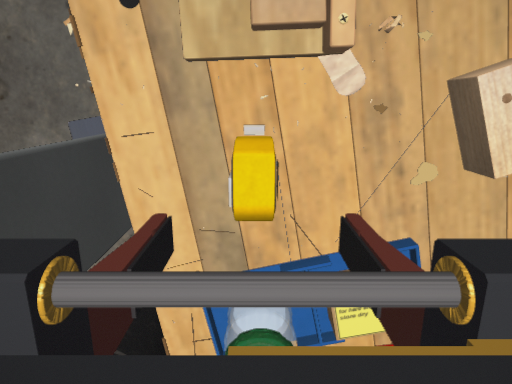

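The jar stands flat in its bay (lid top 88 mm). The tape is square between the fingers at (253,178), hook at the top and clip on the left. Going down to grasp it.

>>> carry_out(dp=[[0.001,-0.002,0.02],[0.001,-0.002,0.045],[0.001,-0.002,0.07],[0.001,-0.002,0.09],[0.001,-0.002,0.105],[0.001,-0.002,0.114],[0.001,-0.002,0.118],[0.001,-0.002,0.118]], roll=[0,0,0,0,0,0,0,0], jaw=[-1,-1,-1,-1,-0.5,-0.2,0,0])

```text
time_s: 13.88
eef_pos: [454.5, 58.7, 42.0]
ee_rot: [[0.174, 0.985, -0.001], [0.985, -0.174, -0.0], [-0.0, -0.001, -1.0]]
ft_force: [0.2, 0.7, 0.2]
grip_width: 64.8
grip_force: 0.0
```

>>> carry_out(dp=[[0,0,0],[0,0,0],[0,0,0],[0,0,0],[0,0,0],[0,0,0],[0,0,0],[0,0,0]], roll=[0,0,0,0,0,0,0,0], jaw=[0.2,1,1,1,1,1,1,1], grip_force=20)

```text
time_s: 14.55
eef_pos: [455.3, 58.8, 43.5]
ee_rot: [[0.174, 0.985, 0.001], [0.985, -0.174, 0.0], [0.0, 0.001, -1.0]]
ft_force: [-2.4, 0.7, 4.8]
grip_width: 39.1
grip_force: 19.8
```

>>> carry_out(dp=[[0,0,-0.01],[0,0,-0.03],[0,0,-0.055],[0,0,-0.08],[0,0,-0.1],[0,0,-0.11],[0,0,-0.11],[0,0,-0.11]], roll=[0,0,0,0,0,0,0,0], jaw=[1,1,1,1,1,1,1,1])

```text
time_s: 15.22
eef_pos: [454.7, 58.7, 151.9]
ee_rot: [[0.174, 0.985, -0.001], [0.985, -0.174, -0.0], [-0.0, -0.001, -1.0]]
ft_force: [0.1, 0.0, -2.5]
grip_width: 39.0
grip_force: 19.8
```

```bash
python3 go.py 554.6 -213.1 153 -91.6; python3 -c "
from m import *
c=snap('wrist','w6.png')"
```

```text
t 15.22 pos [454.7  58.7 151.9] th -10.0 w 39.0 g 19.8 F [ 0.1  0.  -2.5] j6 0.23
dp [-0.2502  0.1457 -0.0011] roll 1.424 deg 81.6
```

View pics/w6.png

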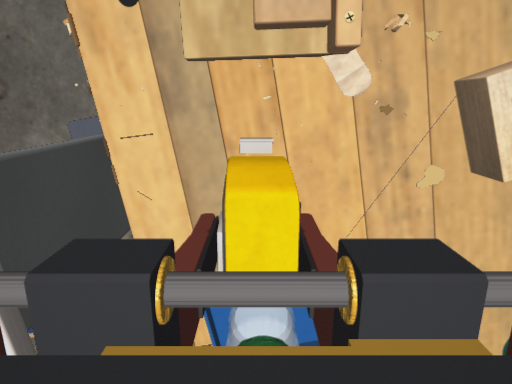

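Tape held upright at (260,215). Carrying it to the far red bay.

>>> carry_out(dp=[[-0.015,0.009,0],[-0.04,0.023,0],[-0.07,0.041,0],[-0.1,0.058,0],[-0.13,0.076,0],[-0.16,0.093,0],[-0.19,0.11,0],[-0.215,0.125,0]], roll=[0.1,0.22,0.34,0.46,0.58,0.7,0.82,0.94], jaw=[1,1,1,1,1,1,1,1])

```text
time_s: 15.93
eef_pos: [539.8, -176.8, 149.7]
ee_rot: [[0.901, 0.434, -0.004], [0.434, -0.901, 0.001], [-0.003, -0.003, -1.0]]
ft_force: [0.2, 0.3, -2.3]
grip_width: 39.1
grip_force: 19.8
```

```bash
python3 go.py 554.6 -213.1 110 -91.6
```

```text
t 15.93 pos [ 539.8 -176.8  149.7] th -64.3 w 39.1 g 19.8 F [ 0.2  0.3 -2.3] j6 0.75
dp [-0.0023  0.0392  0.0396] roll 0.477 deg 27.3
```

>>> carry_out(dp=[[-0.001,0.015,0],[-0.002,0.03,0],[-0.002,0.039,0.01],[-0.002,0.039,0.02],[-0.002,0.039,0.03],[-0.002,0.039,0.04],[-0.002,0.039,0.042],[-0.002,0.039,0.042]], roll=[0.12,0.24,0.36,0.477,0.477,0.477,0.477,0.477], jaw=[1,1,1,1,1,1,1,1])

```text
time_s: 16.6
eef_pos: [554.9, -209.9, 108.5]
ee_rot: [[1.0, -0.018, -0.003], [-0.018, -1.0, 0.001], [-0.003, -0.001, -1.0]]
ft_force: [-0.0, 0.4, -1.9]
grip_width: 39.0
grip_force: 19.8
```

```bash
python3 -c "
from m import *
c=snap('wrist','w7.png');w=pts(c)
hsv=cv2.cvtColor(c['image'],cv2.COLOR_RGB2HSV)
b=((hsv[...,0]>174)|(hsv[...,0]<5))&(hsv[...,1]>150)&(w[...,1]>-265)&(w[...,1]<-155)&(w[...,0]>380)
print(meas(w,b,-5,30))
y=(hsv[...,0]>20)&(hsv[...,0]<32)&(hsv[...,1]>150)
print(meas(w,y&(abs(w[...,1]+213)<40),100,160))"; python3 go.py 554.6 -213.1 47 -91.6; 
```

```text
(10879, np.float64(5.6), [array([ 505.3, -210.8]), array([ 95.8, 214.2]), np.float64(88.4)], array([ 523.6, -211.3,    5.6]))
(7580, np.float64(126.9), [array([ 568.1, -212.3]), array([38.3, 44.1]), np.float64(88.9)], array([ 570.4, -211.2,  126.9]))
t 16.65 pos [ 555.4 -210.1  109.8] th -91.1 w 38.9 g 19.8 F [ 0.7  0.4 -2.9] j6 1.17
dp [-0.0007  0.003   0.0628] roll 0.009 deg 0.5
```

View pics/w7.png

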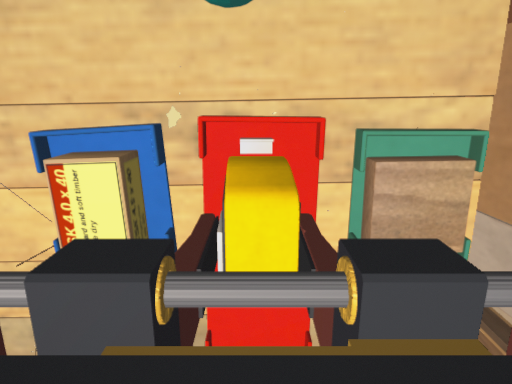

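The tape is centred over the far red bay (tape (262,215), tray end (262,140)). Lowering.

>>> carry_out(dp=[[-0.001,0.002,0.01],[-0.001,0.002,0.025],[-0.001,0.002,0.04],[-0.001,0.002,0.05],[-0.001,0.002,0.057],[-0.001,0.002,0.06],[-0.001,0.002,0.062],[-0.001,0.002,0.062]], roll=[0,0,0,0,0,0,0,0], jaw=[1,1,1,1,1,1,1,1])

```text
time_s: 17.32
eef_pos: [555.0, -212.7, 48.8]
ee_rot: [[1.0, -0.021, 0.0], [-0.021, -1.0, -0.0], [0.0, 0.0, -1.0]]
ft_force: [-0.5, -0.6, -2.7]
grip_width: 39.1
grip_force: 19.8
```

>>> carry_out(dp=[[0,0,0.0005],[0,0,0.001],[0,0,0.001],[0,0,0.001],[0,0,0.001],[0,0,0.001],[0,0,0.001],[0,0,0.001]], roll=[0,0,0,0,0,0,0,0], jaw=[1,1,1,1,1,1,1,1])

```text
time_s: 17.98
eef_pos: [554.8, -212.7, 47.7]
ee_rot: [[1.0, -0.021, 0.0], [-0.021, -1.0, -0.0], [0.0, 0.0, -1.0]]
ft_force: [0.2, -0.5, -1.8]
grip_width: 39.0
grip_force: 19.8
```

>>> carry_out(dp=[[0,0,0.0005],[0,0,0.001],[0,0,0.001],[0,0,0.001],[0,0,0.001],[0,0,0.001],[0,0,0.001],[0,0,0.001]], roll=[0,0,0,0,0,0,0,0], jaw=[1,1,1,1,1,1,1,1])

```text
time_s: 18.65
eef_pos: [555.0, -212.7, 47.4]
ee_rot: [[1.0, -0.021, 0.001], [-0.021, -1.0, -0.0], [0.001, 0.0, -1.0]]
ft_force: [-2.0, 1.5, 5.1]
grip_width: 38.8
grip_force: 19.8
```

>>> carry_out(dp=[[0,0,0],[0,0,0],[0,0,0],[0,0,0],[0,0,0],[0,0,-0.015],[0,0,-0.045],[0,0,-0.08]], roll=[0,0,0,0,0,0,0,0], jaw=[0,-0.5,-0.5,-0.5,-0.5,-0.5,-0.5,-0.5])

```text
time_s: 19.32
eef_pos: [553.3, -212.0, 124.4]
ee_rot: [[1.0, -0.021, -0.005], [-0.021, -1.0, 0.002], [-0.005, -0.002, -1.0]]
ft_force: [0.8, -1.1, -0.2]
grip_width: 65.6
grip_force: 0.0
```

```bash
python3 go.py 683 73 160 9.3
```

```text
t 19.32 pos [ 553.3 -212.   124.4] th -91.2 w 65.6 g 0.0 F [ 0.8 -1.1 -0.2] j6 1.17
dp [ 0.1234 -0.2878 -0.0356] roll -1.754 deg -100.5
```

>>> carry_out(dp=[[0,0,-0.02],[0.008,-0.02,-0.036],[0.023,-0.055,-0.036],[0.038,-0.09,-0.036],[0.053,-0.125,-0.036],[0.068,-0.16,-0.036],[0.083,-0.195,-0.036],[0.098,-0.23,-0.036]], roll=[-0.12,-0.24,-0.36,-0.48,-0.6,-0.72,-0.84,-0.96], jaw=[-1,-1,-1,-1,-1,-1,-1,-1])

```text
time_s: 19.98
eef_pos: [658.2, 17.0, 162.4]
ee_rot: [[0.586, 0.81, 0.0], [0.81, -0.586, -0.0], [0.0, 0.0, -1.0]]
ft_force: [0.4, -0.8, -1.1]
grip_width: 87.9
grip_force: 0.0
```

```bash
python3 go.py 683 73 160 9.3
```

```text
t 19.98 pos [658.2  17.  162.4] th -35.9 w 87.9 g 0.0 F [ 0.4 -0.8 -1.1] j6 0.60
dp [ 0.0599 -0.0127  0.0024] roll -0.789 deg -45.2
```

>>> carry_out(dp=[[0.02,-0.004,0],[0.045,-0.009,0],[0.06,-0.0127,0],[0.06,-0.0127,0],[0.06,-0.0127,0],[0.06,-0.0127,0],[0.06,-0.0127,0],[0.06,-0.0127,0]], roll=[-0.12,-0.24,-0.36,-0.48,-0.6,-0.72,-0.789,-0.789], jaw=[-1,-1,-1,-1,-1,-1,-1,-1])

```text
time_s: 20.65
eef_pos: [682.9, 71.2, 162.2]
ee_rot: [[-0.159, 0.987, -0.0], [0.987, 0.159, -0.0], [-0.0, -0.0, -1.0]]
ft_force: [-0.1, -1.0, 0.3]
grip_width: 87.7
grip_force: 0.0
```

```bash
python3 -c "
from m import *
c=snap('wrist','w8.png');w=pts(c)
print(meas(w,(abs(w[...,0]-683)<65)&(abs(w[...,1]-73)<65),40,52))
c=snap('top');w=pts(c)
m=(abs(w[...,0]-555)<58)&(abs(w[...,1]+213)<45); print(meas(w,m,60,80),meas(w,m,25,80))"; python3 go.py 683 73 28 9.3; 
```

```text
(6896, np.float64(44.8), [array([683.2,  74.7]), array([60. , 90.3]), np.float64(8.8)], array([682.8,  76.7,  44.8]))
(407, np.float64(68.9), [array([ 553.3, -211. ]), array([59.5, 38.8]), np.float64(1.5)], array([ 553.7, -212. ,   68.9])) (530, np.float64(64.3), [array([ 554.8, -210.5]), array([70.8, 40.2]), np.float64(0.8)], array([ 552.4, -210. ,   64.3]))
t 20.75 pos [682.8  71.1 162.3] th 8.9 w 87.4 g 0.0 F [-0.8  0.8 -0.8] j6 -0.10
dp [0.0018 0.0005 0.1343] roll -0.008 deg -0.4
```

View pics/w8.png

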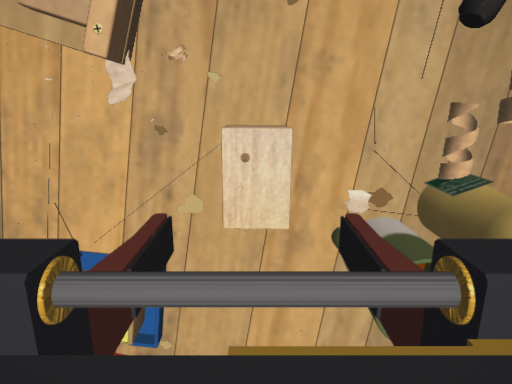

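The tape is flat in the red bay (top about 70 mm). The pale block is centred and square at (256,178); I'll check how far the mug handle comes under the gripper body.

```bash
python3 -c "
from m import *
for n in ('wrist','top0'):
    w=pts(snap('wrist')) if n=='wrist' else np.load('top0.npz')['w']
    q=w.reshape(-1,3);m=(q[:,0]>725)&(q[:,0]<830)&(q[:,1]>-20)&(q[:,1]<130)
    for lo,hi in((15,50),(50,75),(75,85),(85,95),(95,115)):
        p=q[m&(q[:,2]>lo)&(q[:,2]<hi)]
        if len(p): print(n,lo,len(p),'xmin',np.round(np.percentile(p,2,axis=0)),'max',np.round(np.percentile(p,98,axis=0)))
"
```

```text
wrist 15 466 xmin [801.  41.  16.] max [829.  49.  50.]
wrist 50 516 xmin [755.  37.  50.] max [829.  49.  74.]
wrist 75 184 xmin [793.  38.  75.] max [829.  49.  85.]
wrist 85 177 xmin [791. -10.  85.] max [824.  49.  94.]
wrist 95 193 xmin [791. -18.  95.] max [819.  49. 101.]
top0 15 253 xmin [766. -18.  18.] max [829.  42.  49.]
top0 50 94 xmin [755. -18.  51.] max [828.  44.  74.]
top0 75 48 xmin [757. -18.  76.] max [827.  44.  85.]
top0 85 108 xmin [763. -16.  85.] max [824.  44.  95.]
top0 95 98 xmin [775. -19.  95.] max [825.  47. 103.]
```

The mug handle reaches x = 755 mm, y = 49 mm, up to about 90 mm high, close to a corner of the gripper body. So I'll grasp 8 mm off-centre, away from the mug, and higher up the block.

>>> carry_out(dp=[[0.011,0.001,0.01],[0.011,0.001,0.035],[0.011,0.001,0.06],[0.011,0.001,0.085],[0.011,0.001,0.105],[0.011,0.001,0.12],[0.011,0.001,0.125],[0.011,0.001,0.125]], roll=[0,0,0,0,0,0,0,0], jaw=[-1,-1,-1,-1,-1,-1,-1,-1])

```text
time_s: 21.47
eef_pos: [680.7, 82.7, 34.7]
ee_rot: [[-0.156, 0.988, -0.004], [0.988, 0.156, -0.0], [0.0, -0.004, -1.0]]
ft_force: [0.2, 0.3, -0.5]
grip_width: 87.8
grip_force: 0.0
```

>>> carry_out(dp=[[0,0,0],[0,0,0],[0,0,0],[0,0,0],[0,0,0],[0,0,0],[0,0,0],[0,0,0]], roll=[0,0,0,0,0,0,0,0], jaw=[0,1,1,1,1,1,1,1], grip_force=20)

```text
time_s: 22.13
eef_pos: [682.6, 82.2, 38.8]
ee_rot: [[-0.156, 0.988, 0.002], [0.988, 0.156, 0.0], [-0.0, 0.002, -1.0]]
ft_force: [-1.0, 0.2, 6.3]
grip_width: 59.5
grip_force: 20.0
```

>>> carry_out(dp=[[0,0,-0.01],[0,0,-0.03],[0,0,-0.055],[0,0,-0.08],[0,0,-0.1],[0,0,-0.115],[0,0,-0.12],[0,0,-0.12]], roll=[0,0,0,0,0,0,0,0], jaw=[1,1,1,1,1,1,1,1])

```text
time_s: 22.8
eef_pos: [682.7, 82.2, 159.3]
ee_rot: [[-0.156, 0.988, 0.003], [0.988, 0.156, 0.0], [-0.0, 0.003, -1.0]]
ft_force: [-0.2, 0.0, -1.4]
grip_width: 59.5
grip_force: 20.0
```

```bash
python3 go.py 438.7 -334.8 155 -91.1
```

```text
t 22.80 pos [682.7  82.2 159.3] th 9.0 w 59.5 g 20.0 F [-0.2  0.  -1.4] j6 -0.09
dp [-0.3737 -0.3062  0.0036] roll 1.747 deg 100.1
```

>>> carry_out(dp=[[-0.012,-0.01,0],[-0.036,-0.029,0],[-0.062,-0.051,0],[-0.09,-0.073,0],[-0.118,-0.096,0],[-0.145,-0.119,0],[-0.172,-0.141,0],[-0.2,-0.164,0]], roll=[0.1,0.22,0.34,0.46,0.58,0.7,0.82,0.94], jaw=[1,1,1,1,1,1,1,1])

```text
time_s: 23.47
eef_pos: [549.6, -141.9, 155.2]
ee_rot: [[0.709, 0.705, -0.003], [0.705, -0.709, 0.001], [-0.001, -0.003, -1.0]]
ft_force: [0.7, -0.6, -1.5]
grip_width: 59.3
grip_force: 20.0
```

```bash
python3 go.py 438.7 -334.8 125 -91.1
```

```text
t 23.47 pos [ 549.6 -141.9  155.2] th -45.2 w 59.3 g 20.0 F [ 0.7 -0.6 -1.5] j6 0.48
dp [-0.2146  0.0588  0.0303] roll 0.801 deg 45.9
```

>>> carry_out(dp=[[-0.035,0.01,0],[-0.07,0.02,0],[-0.105,0.03,0],[-0.14,0.04,0],[-0.175,0.05,0],[-0.205,0.057,0],[-0.2146,0.059,0.01],[-0.2146,0.059,0.02]], roll=[0.12,0.24,0.36,0.48,0.6,0.72,0.8,0.8], jaw=[1,1,1,1,1,1,1,1])

```text
time_s: 24.13
eef_pos: [439.9, -336.8, 135.8]
ee_rot: [[1.0, -0.019, -0.002], [-0.019, -1.0, 0.0], [-0.002, -0.0, -1.0]]
ft_force: [0.3, 0.4, -1.3]
grip_width: 59.4
grip_force: 20.0
```

>>> carry_out(dp=[[0,0,0.01],[0,0,0.02],[0,0,0.03],[0,0,0.04],[0,0,0.04],[0,0,0.04],[0,0,0.04],[0,0,0.04]], roll=[0,0,0,0,0,0,0,0], jaw=[1,1,1,1,1,1,1,1])

```text
time_s: 24.8
eef_pos: [442.3, -334.9, 98.5]
ee_rot: [[1.0, -0.012, 0.001], [-0.012, -1.0, -0.001], [0.001, 0.001, -1.0]]
ft_force: [-0.5, -0.1, -1.5]
grip_width: 59.5
grip_force: 20.0
```

```bash
python3 -c "
from m import *
c=snap('wrist','w9.png');w=pts(c)
hsv=cv2.cvtColor(c['image'],cv2.COLOR_RGB2HSV)
b=(hsv[...,0]>65)&(hsv[...,0]<90)&(hsv[...,1]>80)
print(meas(w,b&(w[...,1]<-280),-5,24))
print(meas(w,(abs(w[...,0]-431)<70)&(abs(w[...,1]+335)<30),85,112))
c=snap('top');w2=pts(c);print(meas(w2,(abs(w2[...,0]-431)<75)&(abs(w2[...,1]+335)<50),75,112))
"; python3 go.py 438.7 -334.8 42.5 -91.1; 
```

```text
(7740, np.float64(7.4), [array([ 480., -335.]), array([ 95.3, 201.7]), np.float64(88.8)], array([ 501.1, -337.7,    7.4]))
(15132, np.float64(104.1), [array([ 434.4, -334.9]), array([60. , 90.4]), np.float64(89.8)], array([ 445.8, -334.3,  104.1]))
(200, np.float64(103.3), [array([ 434.2, -334.1]), array([59.5, 90. ]), np.float64(89.2)], array([ 435.6, -327.8,  103.3]))
t 24.90 pos [ 442.2 -335.    98.4] th -90.7 w 59.8 g 20.0 F [ 0.3  0.8 -1.1] j6 0.87
dp [-0.0036 -0.0002  0.0559] roll 0.007 deg 0.4
```

View pics/w9.png

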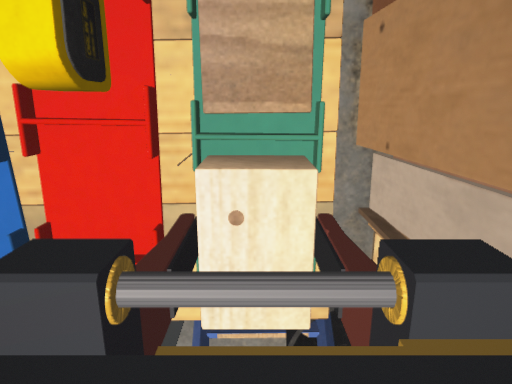

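The pale block is held flat over the empty near green bay (block (257,240), divider (258,135)). Checking the divider position once before lowering.

```bash
python3 -c "
from m import *
c=snap('wrist');w=pts(c)
print(np.round(w[124:152:2,258],1).tolist())
t=np.load('top0.npz')['w']
m=(t[...,2]>14)&(t[...,2]<24)&(abs(t[...,1]+335)<30)&(t[...,0]>360)&(t[...,0]<615)
print(np.unique(np.round(t[...,0][m]/4)*4,return_counts=True))"
```

```text
[[494.1, -336.1, 2.9], [492.7, -336.1, 3.5], [491.1, -336.1, 2.5], [489.6, -336.1, 3.9], [488.2, -336.0, 4.3], [488.0, -335.9, 20.0], [486.5, -335.9, 20.2], [485.0, -335.9, 19.2], [482.1, -336.0, 4.6], [480.4, -336.0, 3.9], [478.8, -336.0, 3.4], [477.3, -335.9, 4.0], [475.6, -335.9, 2.3], [474.2, -335.9, 3.5]]
(array([372., 376., 484., 488., 596., 600.]), array([17, 36, 24, 18, 25, 21]))
```

>>> carry_out(dp=[[-0.004,0,0.005],[-0.004,0,0.015],[-0.004,0,0.027],[-0.004,0,0.038],[-0.004,0,0.046],[-0.004,0,0.051],[-0.004,0,0.0535],[-0.004,0,0.0535]], roll=[0.007,0.007,0.007,0.007,0.007,0.007,0.007,0.007], jaw=[1,1,1,1,1,1,1,1])

```text
time_s: 25.62
eef_pos: [437.7, -334.5, 43.5]
ee_rot: [[1.0, -0.019, -0.001], [-0.019, -1.0, 0.001], [-0.001, -0.001, -1.0]]
ft_force: [0.4, -0.3, -2.2]
grip_width: 59.8
grip_force: 20.0
```

>>> carry_out(dp=[[0,0,0.0005],[0,0,0.001],[0,0,0.0015],[0,0,0.0015],[0,0,0.0015],[0,0,0.0015],[0,0,0.0015],[0,0,0.0015]], roll=[0,0,0,0,0,0,0,0], jaw=[1,1,1,1,1,1,1,1])

```text
time_s: 26.28
eef_pos: [438.0, -334.8, 42.8]
ee_rot: [[1.0, -0.019, 0.0], [-0.019, -1.0, -0.0], [0.0, 0.0, -1.0]]
ft_force: [0.5, -0.4, 0.2]
grip_width: 59.5
grip_force: 20.0
```

>>> carry_out(dp=[[0,0,0],[0,0,0],[0,0,0],[0,0,0],[0,0,0],[0,0,-0.015],[0,0,-0.045],[0,0,-0.08]], roll=[0,0,0,0,0,0,0,0], jaw=[-0.5,-0.8,-0.8,-0.8,-0.8,-0.8,-0.8,-0.8])

```text
time_s: 26.95
eef_pos: [436.6, -333.7, 120.8]
ee_rot: [[1.0, -0.019, -0.004], [-0.019, -1.0, 0.004], [-0.004, -0.004, -1.0]]
ft_force: [-0.1, -0.5, 0.2]
grip_width: 78.6
grip_force: 0.0
```

>>> carry_out(dp=[[0,0,-0.03],[0,0,-0.07],[0.0,-0.02,-0.1],[0,-0.05,-0.12],[0,-0.09,-0.12],[0,-0.13,-0.12],[0,-0.17,-0.12],[0,-0.2,-0.12]], roll=[0,0,0,0,0,0,0,0], jaw=[-1,-1,-1,-1,-1,-1,-1,-1])

```text
time_s: 27.62
eef_pos: [441.4, -132.3, 243.1]
ee_rot: [[1.0, -0.019, 0.001], [-0.019, -1.0, 0.0], [0.001, -0.0, -1.0]]
ft_force: [0.1, 0.4, 0.4]
grip_width: 87.9
grip_force: 0.0
```

>>> carry_out(dp=[[0,-0.04,0],[0,-0.08,0],[0,-0.12,0],[0,-0.16,0],[0,-0.2,0],[0,-0.24,0],[0,-0.26,0],[0,-0.26,0]], roll=[0,0,0,0,0,0,0,0], jaw=[-1,-1,-1,-1,-1,-1,-1,-1])

```text
time_s: 28.28
eef_pos: [446.1, 128.8, 242.3]
ee_rot: [[1.0, -0.014, -0.0], [-0.014, -1.0, 0.001], [-0.001, -0.001, -1.0]]
ft_force: [0.9, 0.0, 0.8]
grip_width: 87.9
grip_force: 0.0
```

```bash
python3 -c "
from m import *
c=snap('top','top9.png');w=pts(c)
for n,x,y,lo,hi in(('box',547,-88,37,50),('jar',435,-92,80,98),('tape',555,-212,60,80),('pale',431,-335,42,58),('dark',540,-335,24,34),('turq',723,-192,77,95),('mug',827,13,90,106)):
    print(n,meas(w,(abs(w[...,0]-x)<55)&(abs(w[...,1]-y)<44),lo,hi)[:3])"; python3 go.py 438.7 -334.8 42.5 -91.1
python3 -c "
import cv2
im=cv2.imread('pics/top9.png')[130:315,150:365];cv2.imwrite('pics/top9c.png',cv2.resize(im,None,fx=3.2,fy=3.2,interpolation=cv2.INTER_CUBIC))"
```

```text
box (800, np.float64(42.8), [array([546.7, -89.2]), array([79.5, 54.1]), np.float64(1.7)])
jar (666, np.float64(88.2), [array([434.6, -92.8]), array([61.5, 61.1]), np.float64(15.9)])
tape (413, np.float64(68.8), [array([ 554.4, -210.9]), array([61.9, 38.8]), np.float64(1.4)])
pale (1065, np.float64(49.2), [array([ 429.6, -334.8]), array([61.1, 90.2]), np.float64(89.0)])
dark (975, np.float64(28.3), [array([ 532.4, -335.8]), array([73.7, 92.5]), np.float64(89.2)])
turq (575, np.float64(84.3), [array([ 723.2, -192.3]), array([61.1, 61.5]), np.float64(36.3)])
mug (342, np.float64(97.5), [array([832.2,  10.9]), array([107.4,  78.2]), np.float64(13.8)])
t 28.33 pos [446.3 126.8 242.4] th -90.9 w 87.6 g 0.0 F [-0.6 -0.7 -0.5] j6 1.79
dp [-0.0005  0.4616  0.2   ] roll 0.004 deg 0.2
```

View pics/top9c.png

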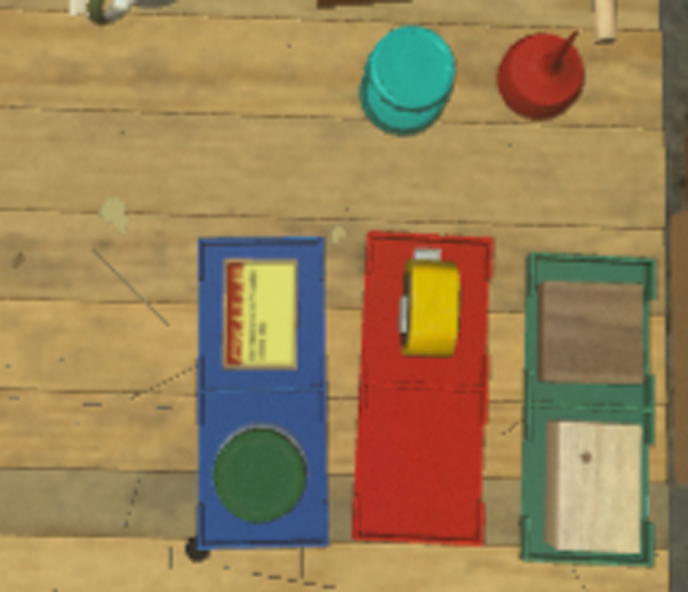

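All four things stand flat in their own bays: box (260,315) and jar (260,475) in blue, tape (432,305) in red, pale block (595,487) beside the dark one in green. The turquoise jar and oil can are where they were, and the arm is clear.

```bash
python3 -c "
from station import ctrl
print(ctrl.sign_off())"
```

```text
the job is handed in; nothing more can be done
None
```

The job is handed in at about 28 s: the box of screws and the screw jar are in the blue tray, the tape measure is in the red tray and the pale offcut is beside the dark one in the green tray; in the final view each stood flat in its own bay, with the dark offcut, oil can, mug and turquoise jar left alone.

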